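# Click a setting holder into its sprung stand and tug-test it

### The arm

A 7-joint arm with a two-finger parallel gripper is mounted at the origin on the work surface. World frame = base frame: x ahead of the robot, y to its left, z up, the work surface at z = 0. Lengths are in m, angles in rad, forces in N, time in s.
With the tool pointing down it reaches from about 0.425 to 0.975 m from the base axis. Payload 16.7 kg.
Tool frame: the origin (TCP) lies at the very end of the fingers, on their centre line; the grasp point (between the pads) lies 19 mm behind it; z points along the fingers, y is the direction in which the jaws open and shut (so a half turn about z gives the same grasp; the last joint's range is limited). The gripper opens to 85 mm and grips with 20 to 120 N. Pads are 22 mm wide; open, the fingers measure 114 mm over their backs; the gripper's body (76 mm by 85 mm) begins 54 mm behind the grasp point. The pads swing forward as they close: fully open they stand 13 mm farther back than shut.
Start: joints at [-1.276, 0.426, 0.074, 1.606, -0.034, 1.111, -0.067], TCP at [0.29, 0.61, 0.231] pointing down, gripper open.
Joint ranges: [-2.85, 2.85], [-0.5, 2.14], [-1.23, 1.37], [0.21, 2.46], [-1.02, 4.16], [0.16, 2.05], [-2.73, 2.73]. Speed limits (rad/s): [1.89, 1.89, 2.39, 2.39, 3.01, 3.01, 3.01].

### API

Orientations are given as a unit quaternion [w, x, y, z].
In Python, from plant import ctrl gives the robot as it stands.
- The arm moves only by the tool move_arm, never from a script. Its argument "increments" is a list of rows, each a list of 5 numbers: the shift along the tool's x, y, z in m, then the turn about the tool's z in units of 5 degrees (1.0 is 5 degrees), then the gripper's target within -1 to 1 (fully open at 1, half-way at 0, shut at -1). A call has 1 to 10 rows; each row is the pose to reach, as a shift and turn from the pose measured when the call began, along the tool's axes at that moment; what a row does not reach only later rows make up. A row lasts 1/12 s, in which the tool goes at most 41.7 mm and 7.16 degrees, less where a joint would pass 70% of its speed; a pose out of reach is approached as far as the arm can. A call with a gripper value outside its range is refused whole. The fingers move at their own pace and stop on an object; "newtons" is the grip in N (left out, the last holds). Time passes only in rows, so rows that repeat a pose let the fingers close. It gives the time, the measured TCP pose, the force and the opening at its end, in the units of the state.
- ctrl.observe(): the state, without advancing time (a new reading comes with each control period).
- ctrl.camera(name): name is "side" or "top" or "wrist"; returns the picture (400x640x3 uint8, red, green, blue); there is no depth.
- ctrl.get_calibration(name): a dict with "K" (3x3 intrinsics, pixels), "rvec" (rotation vector, rad) and "tvec" (3), from world to camera coordinates, as OpenCV has them; the wrist camera has in their place "tool_from_camera" (4x4, takes a point from camera to tool coordinates, whose origin is the TCP and whose axes are the flange's). Camera axes: x right, y down, z forward; pixel columns grow to the right and rows downward; lengths in m; the calibration is good to about 2 mm. A picture is of the moment at which its call begins: read the wrist's pose just before it. get_calibration takes no time and is no camera call.
- ctrl.hand_in(): hands the job in, once; it reports no verdict.
Trained networks look in the newest picture that a camera, given by its name, has taken for a name from the list of things; names that differ only in an ending like _2 or _b are one class to them, and where a whole thing is asked for, a point or a joint stands for the part that bears it (a point fixed in the world has none). Each returns a list of dicts, best first, with "p" (0 to 1); they miss things now and then, are a little off and sometimes report something else, mostly with a low value. They report only what shows in the picture. A call takes as long as a camera call.
- ctrl.look_for(camera, thing): "point" ([column, row] in pixels, amid what is visible of it).
- ctrl.outline_of(camera, thing): "pixels" (400x640 bool, what is visible of it) and "point" ([column, row] in pixels, amid what is visible of it).
The state is a dict: "clock": time; "qpos": joint angles; "joint_vel": joint speeds; "tau": joint torques, N m; "eef_pos": TCP position; "ee_rot": TCP orientation; "wrist_force": force on the tool from outside, world axes, zero at the start; "torque": the same for the moment, N m; "finger_gap": finger opening in m.
Only numpy, scipy, OpenCV 4.12 (cv2) and the standard library are available. Lean on these libraries where they do the work, as an engineer would, in place of code of your own. Each camera call takes 0.05 s, during which the arm holds its last target.

### The job

Take the steel work holder out of the wooden rest block and press it into the round socket of the sprung stand until it clicks and its flange sits fully home; push no harder than about 20 N. Then, still gripping it, prove that it is caught: pull it straight up with 12 N, hold that pull steadily for a second (never more than 15 N), ease it back down fully home, let go of it and leave it standing there. Leave the wax block, jar and hammer alone.

Things in the scene. Friction and masses are not known exactly. Their poses are not given: they have to be found in the camera images.
- holder: Turned steel post, 89 mm tall, 0.16 kg, standing in the rest's hole with its flange on the rest's top. Origin: centre of its lowest end; z up its axis. From below: cone nose 8 to 17 mm diameter in 8 mm, 17 mm rim to 11 mm, 10 mm groove to 24 mm, taper to a 17 mm guide from 28 to 36 mm, flange 32 mm diameter to 40 mm, grip barrel 24 mm diameter to 84 mm, brass cap 28 mm diameter to 89 mm.
- barrel (a point): Point on the holder's axis at mid-height of its straight grip barrel (24 mm diameter, 44 mm tall), where to grip it: 62 mm above holder's origin, 22 mm above the flange's upper face.
- rest: The fixed wooden rest block, 80 x 80 x 45 mm, with one 21 mm hole, 38 mm deep, at its centre. Origin: centre of its underside.
- stand: Fixed dark steel base plate, 110 x 100 x 10 mm, with four guide pins; origin: centre of its underside. An aluminium carriage (76 x 92 mm, 44 mm tall, top 62 mm over the table) floats above it; dark tabs of its two catch jaws stick out at its x sides below its top and need not be touched.
- mouth (a point): Centre of the socket's round mouth (19 mm) in the carriage's top face; moves with it; z up the bore. Home: the flange lies on this face, holder's origin 36 mm below. Sprung jaws inside are wedged apart by the nose, then snap into the groove over the rim: 4 to 14 N of push. Catch height varies: once caught, the holder has 1 to 9 mm of free play upwards before the jaws hold it; they never let go.
- carriage (a joint): Height of the floating carriage in m: 0 at rest, positive pulled up, negative pushed down. Its spring has 8 N per mm either way (12 N of pull reads 0.0015), with stops at 10 mm: a gauge of the force on it, the holder's own weight not counted, but read as noisily as the poses.
- wax: Bystander: brown block of wax, 30 x 26 x 24 mm. Origin: centre of its underside.
- jar: Bystander: small jar, 38 mm diameter, 42 mm tall. Origin: centre of its underside.
- hammer: Bystander: hammer, 220 mm long over all, lying on the table, head 26 mm high. Origin: on the underside, at the middle of its length.

How it is judged:
By the outcome, as a careful person would: the job done as asked, in the order asked, and still so for the second after the job is handed in, with the robot touching nothing.
It also fails if it takes over 51 s, if anything falls off the work surface, if the arm or the gripper's body presses on something with over 40 N, if the wrist force passes 120 N, or if a joint passes its speed limit or range.

## Working session

There is one attempt and no reset: what is moved stays moved. The work goes in short steps, Python scripts to look and compute and a tool call to move; the robot and the scene stay as the last step left them, time stands still between calls to the robot, and variables do not carry over. Pictures are saved under pics/ and viewed, and the job is handed in when it is done.

Besides the shell and the picture viewer there is one more tool, called in YAML: its name, and indented under it one key for each argument. move_arm: Moves the arm, as the interface text tells. Its arguments: {"type":"object","properties":{"increments":{"type":"array","items":{"type":"array","items":{"type":"number"}}},"newtons":{"type":"number"}},"required":["increments"]}

```bash
ls; mkdir -p pics; cat > h.py <<'E'
from plant import ctrl
import numpy as np, cv2
def snap(cam,fn):
    im=ctrl.camera(cam); cv2.imwrite('pics/'+fn,im[:,:,::-1]); return im
def ray(cam,px):
    c=ctrl.get_calibration(cam); K=np.array(c['K']);R=cv2.Rodrigues(np.array(c['rvec'],float))[0];t=np.array(c['tvec'],float).ravel()
    d=R.T@np.linalg.inv(K)@np.array([px[0],px[1],1.]); return -R.T@t,d
def atz(cam,px,z):
    o,d=ray(cam,px); return o+d*(z-o[2])/d[2]
def proj(cam,P):
    c=ctrl.get_calibration(cam); return cv2.projectPoints(np.array(P,float).reshape(-1,3),np.array(c['rvec'],float),np.array(c['tvec'],float),np.array(c['K']),None)[0].reshape(-1,2)
E
python3 - <<'E'
from h import *
np.set_printoptions(precision=4,suppress=True)
print(ctrl.observe())
for c in ['side','top']:
    snap(c,c+'0.png')
    o,d=ray(c,(320,200));print(c,o,d)
    for n in ['holder','rest','stand','carriage','mouth','barrel']:
        r=ctrl.look_for(c,n); print(n,[(x['point'],round(x['p'],2)) for x in r[:2]])
E
```

```text
pics
{'clock': 0.0, 'qpos': array([-1.2765,  0.4268,  0.0739,  1.6066, -0.0341,  1.1108, -0.0671]), 'joint_vel': array([-0.001 ,  0.0001,  0.0008,  0.0013, -0.0013, -0.0011,  0.0002]), 'tau': array([  0.0006, -94.9844,   3.761 , -46.3502,   0.0193,   0.0105,
        -0.    ]), 'eef_pos': array([0.2897, 0.6092, 0.2306]), 'ee_rot': array([-0.0001,  0.2201,  0.9755, -0.0007]), 'wrist_force': array([ 0.2215, -0.0475,  0.0943]), 'torque': array([0.062 , 0.0357, 0.0104]), 'finger_gap': 0.0852557343701603}
side [ 0.4542 -0.4626  0.563 ] [ 0.2757  0.664  -0.6951]
holder [([342.2, 350.3], 0.59)]
rest [([340.5, 372.8], 0.97)]
stand [([231.0, 161.2], 0.6)]
carriage [([231.8, 153.0], 0.56)]
mouth [([233.1, 155.7], 0.58), ([319.0, 226.1], 0.41)]
barrel [([342.2, 348.5], 0.92)]
top [ 0.5225 -0.0072  0.9629] [ 0.1178  0.0351 -0.9926]
holder [([472.9, 231.5], 0.72)]
rest [([457.8, 240.7], 0.72)]
stand [([209.1, 243.9], 0.9)]
carriage [([205.0, 236.7], 0.78)]
mouth [([203.2, 242.6], 0.92), ([461.4, 235.6], 0.24)]
barrel [([471.1, 234.7], 0.93)]
```

View pics/side0.png

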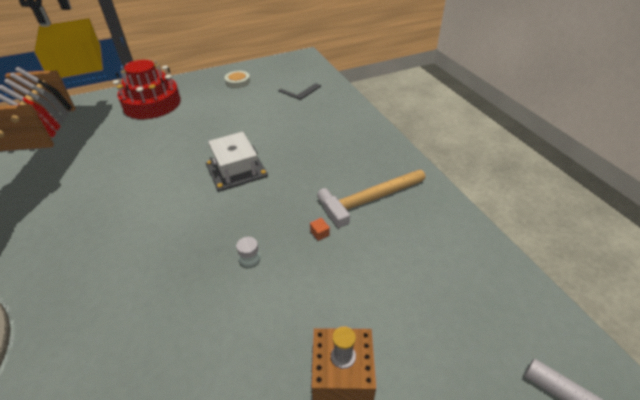

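View pics/top0.png

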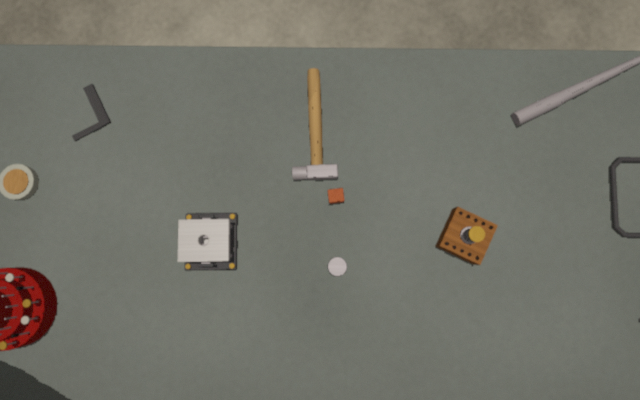

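The side picture shows the holder's cap at about (343,337) and the mouth at (233,148). The top picture shows the cap at (477,234) and the mouth at (203,240). I'll refine these by triangulating.

```bash
python3 - <<'E'
from h import *
np.set_printoptions(precision=4,suppress=True)
T=cv2.imread('pics/top0.png');S=cv2.imread('pics/side0.png')
def cap(im,box):
    x0,x1,y0,y1=box; h=cv2.cvtColor(im[y0:y1,x0:x1],cv2.COLOR_BGR2HSV)
    m=((h[...,0]>19)&(h[...,0]<32)&(h[...,1]>130)&(h[...,2]>110)).astype(np.uint8)
    n,l,s,c=cv2.connectedComponentsWithStats(m); i=1+np.argmax(s[1:,4]); print(s[i]); return c[i]+[x0,y0]
def hole(im,box,th=120):
    x0,x1,y0,y1=box; g=cv2.cvtColor(im[y0:y1,x0:x1],cv2.COLOR_BGR2GRAY); m=(g<th).astype(np.uint8)
    n,l,s,c=cv2.connectedComponentsWithStats(m); i=1+np.argmax(s[1:,4]); print(s[i]); return c[i]+[x0,y0]
def tri(a,b):
    (o1,d1),(o2,d2)=ray('top',a),ray('side',b); A=np.stack([d1,-d2],1); s=np.linalg.lstsq(A,o2-o1,rcond=None)[0]
    p,q=o1+d1*s[0],o2+d2*s[1]; return (p+q)/2,np.linalg.norm(p-q)
a,b=cap(T,(460,490,220,250)),cap(S,(325,362,320,352))
print('cap',a,b,tri(a,b),atz('top',a,.098),atz('side',b,.095))
a,b=hole(T,(190,218,228,252)),hole(S,(222,245,140,155))
print('mouth',a,b,tri(a,b),atz('top',a,.062),atz('side',b,.062))
V=[cv2.resize(T[205:285,165:245],(400,400),interpolation=2),cv2.resize(T[195:275,425:505],(400,400),interpolation=2)]
cv2.imwrite('pics/crop0.png',np.hstack(V))
V=[cv2.resize(S[120:200,190:270],(400,400),interpolation=2),cv2.resize(S[315:395,303:383],(400,400),interpolation=2)]
cv2.imwrite('pics/crop1.png',np.hstack(V))
E
```

```text
[  9   6  16  16 195]
[  9   7  21  22 372]
cap [476.2872 233.6872] [343.8091 337.4059] (array([ 0.5713, -0.2477,  0.0932]), np.float64(0.0015387731011593977)) [ 0.5718 -0.2466  0.098 ] [ 0.5701 -0.2484  0.095 ]
[ 9  7  9 10 43]
[ 7  7  6  3 12]
mouth [201.6977 239.4884] [231.6667 147.6667] (array([0.5522, 0.2388, 0.0573]), np.float64(0.002984234169483086)) [0.5536 0.2373 0.062 ] [0.5499 0.2325 0.062 ]
```

View pics/crop0.png

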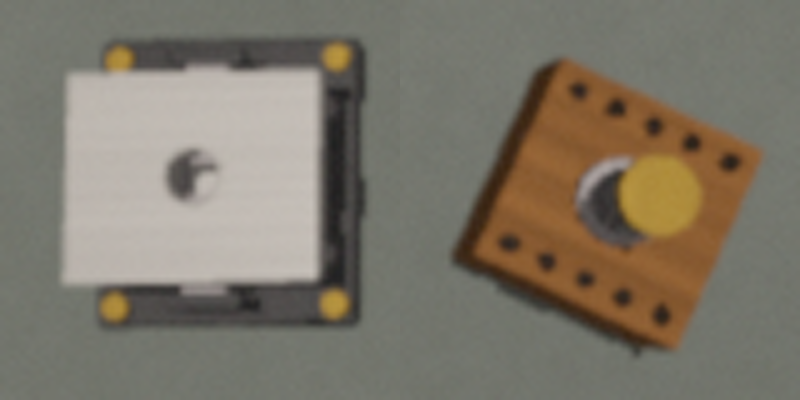

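View pics/crop1.png

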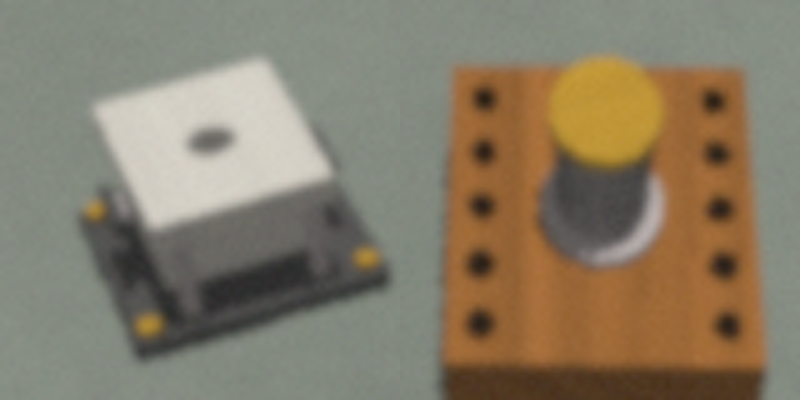

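```bash
cat >> h.py <<'E'
from scipy.spatial.transform import Rotation as Ro
np.set_printoptions(precision=4,suppress=True)
def pose(s=None):
    s=s or ctrl.observe(); q=s['ee_rot']; return np.array(s['eef_pos']),Ro.from_quat([q[1],q[2],q[3],q[0]]).as_matrix(),s
def delta(tgt,yaw=None):
    p,R,s=pose(); d=R.T@(np.array(tgt)-p); a=np.degrees(np.arctan2(R[1,0],R[0,0]))
    print('pos',p,'xaxis deg',a,'tilt',R[:,2],'F',s['wrist_force'],'gap',s['finger_gap'],'t',s['clock'])
    print('tool delta',d, 'turn units', None if yaw is None else -(((yaw-a+180)%360)-180)/5)
E
python3 - <<'E'
from h import *
print(ctrl.get_calibration('wrist'))
delta([.571,-.247,.2],180)
E
```

```text
{'K': array([[359.4547,   0.    , 319.8826],
       [  0.    , 359.4547, 199.9594],
       [  0.    ,   0.    ,   1.    ]]), 'tool_from_camera': array([[ 0.0002, -0.9487, -0.3163,  0.0819],
       [ 1.    ,  0.0003, -0.0002, -0.0001],
       [ 0.0003, -0.3163,  0.9487, -0.1441],
       [ 0.    ,  0.    ,  0.    ,  1.    ]])}
pos [0.2899 0.6096 0.2313] xaxis deg 154.5672251398652 tilt [-0. -0. -1.] F [-0.4969 -0.5333  0.1724] gap 0.08520539188759925 t 0.7
tool delta [-0.6218 -0.6528  0.0313] turn units -5.08655497202696
```

move_arm:
  increments:
    - [-0.0285,-0.03,0,-0.3,1]
    - [-0.057,-0.06,0,-0.6,1]
    - [-0.0855,-0.09,0.002,-0.9,1]
    - [-0.114,-0.12,0.004,-1.2,1]
    - [-0.1425,-0.15,0.006,-1.5,1]
    - [-0.171,-0.18,0.008,-1.8,1]
    - [-0.1995,-0.21,0.01,-2.1,1]
    - [-0.228,-0.24,0.012,-2.4,1]
    - [-0.2565,-0.27,0.014,-2.7,1]
    - [-0.285,-0.3,0.016,-3,1]

```text
clock: 1.53
eef_pos: [0.4186, 0.2144, 0.2156]
ee_rot: [0.0, 0.09, 0.996, 0.0]
wrist_force: [1.5, 0.8, -0.1]
finger_gap: 0.0854
```

```bash
python3 - <<'E'
from h import *
delta([.571,-.247,.2],180)
E
```

```text
pos [0.4186 0.2144 0.2156] xaxis deg 169.6492394614785 tilt [ 0.0005  0.0007 -1.    ] F [ 1.4793  0.756  -0.0782] gap 0.08540141166135229 t 1.5333
tool delta [-0.2328 -0.4265  0.0153] turn units -2.0701521077043026
```

move_arm:
  increments:
    - [-0.0194,-0.0355,0.001,-0.2,1]
    - [-0.0388,-0.071,0.002,-0.4,1]
    - [-0.0582,-0.1065,0.004,-0.6,1]
    - [-0.0776,-0.142,0.005,-0.8,1]
    - [-0.097,-0.1775,0.006,-1.0,1]
    - [-0.1164,-0.213,0.007,-1.2,1]
    - [-0.1358,-0.2485,0.008,-1.4,1]
    - [-0.1552,-0.284,0.009,-1.6,1]
    - [-0.1746,-0.3195,0.01,-1.8,1]
    - [-0.194,-0.355,0.012,-2.07,1]

```text
clock: 2.37
eef_pos: [0.5462, -0.1717, 0.2037]
ee_rot: [0.001, -0.001, 1.0, 0.0]
wrist_force: [1.1, 0.8, 0.4]
finger_gap: 0.0851
```

```bash
python3 - <<'E'
from h import *
delta([.571,-.247,.2],180)
E
```

```text
pos [ 0.5462 -0.1717  0.2037] xaxis deg -179.94052476371587 tilt [ 0.0014  0.0008 -1.    ] F [1.1104 0.8161 0.4308] gap 0.08507819027672912 t 2.3667
tool delta [-0.0247 -0.0753  0.0037] turn units 0.01189504725682582
```

move_arm:
  increments:
    - [-0.01,-0.035,0.002,0,1]
    - [-0.02,-0.062,0.003,0,1]
    - [-0.0247,-0.0753,0.0037,0,1]
    - [-0.0247,-0.0753,0.0037,0,1]
    - [-0.0247,-0.0753,0.0037,0,1]

```text
clock: 2.78
eef_pos: [0.5707, -0.2472, 0.1996]
ee_rot: [0.0, -0.0, 1.0, 0.0]
wrist_force: [-0.4, 2.3, 0.5]
finger_gap: 0.0852
```

```bash
cat >> h.py <<'E'
def wray(px,pR):
    c=ctrl.get_calibration('wrist'); M=np.array(c['tool_from_camera']); p,R,_=pR
    d=R@M[:3,:3]@np.linalg.inv(c['K'])@np.array([px[0],px[1],1.]); return p+R@M[:3,3],d
def watz(px,pR,z):
    o,d=wray(px,pR); return o+d*(z-o[2])/d[2]
def wproj(P,pR):
    c=ctrl.get_calibration('wrist'); M=np.array(c['tool_from_camera']); p,R,_=pR
    x=(R.T@(np.array(P)-p)-M[:3,3])@M[:3,:3]; u=np.array(c['K'])@x; return u[:2]/u[2]
E
python3 - <<'E'
from h import *
delta([.571,-.247,.2],180)
P=pose(); im=snap('wrist','w1.png')
r=ctrl.outline_of('wrist','holder')
for x in r[:2]: print(x['p'],x['point'],watz(x['point'],P,.071))
r=ctrl.look_for('wrist','barrel')
for x in r[:2]: print(x['p'],x['point'],watz(x['point'],P,.071))
h=cv2.cvtColor(im,cv2.COLOR_RGB2HSV)
m=((h[...,0]>19)&(h[...,0]<32)&(h[...,1]>130)&(h[...,2]>110)).astype(np.uint8)
n,l,s,c=cv2.connectedComponentsWithStats(m); i=1+np.argmax(s[1:,4]); print(s[i],c[i],watz(c[i],P,.098))
E
```

```text
pos [ 0.5707 -0.2472  0.1996] xaxis deg -179.9996909876445 tilt [ 0.0007  0.0008 -1.    ] F [-0.4005  2.3367  0.4763] gap 0.08520860557044065 t 2.7833
tool delta [-0.0003  0.0002 -0.0004] turn units 6.180247110023628e-05
0.83 [318.8, 188.2] [ 0.57   -0.2478  0.071 ]
0.77 [321.3, 186.8] [ 0.5689 -0.2458  0.071 ]Traceback (most recent call last):
  File "<stdin>", line 10, in <module>
    return _wrapfunc(a, 'argmax', axis=axis, out=out, **kwds)
    return bound(*args, **kwds)
ValueError: attempt to get argmax of an empty sequence
```

View pics/w1.png

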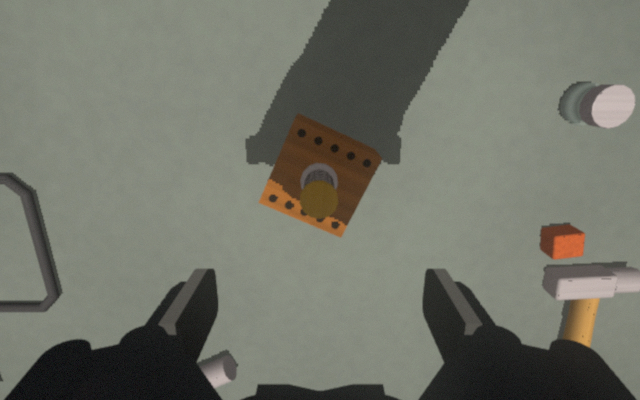

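The cap shows at about (319,198), midway between the fingers, in shadow.

```bash
python3 - <<'E'
from h import *
im=cv2.imread('pics/w1.png')
h=cv2.cvtColor(im,cv2.COLOR_BGR2HSV); print(h[198,319],h[170,330])
m=((h[...,0]>20)&(h[...,0]<34)&(h[...,1]>130)).astype(np.uint8); m[:170]=0;m[230:]=0;m[:,:290]=0;m[:,350:]=0
n,l,s,c=cv2.connectedComponentsWithStats(m); i=1+np.argmax(s[1:,4]); print(s[i],c[i],watz(c[i],pose(),.098), watz([319,198.5],pose(),.098))
E
```

```text
[ 20 167  98] [12 27 96]
[315 188   4   6   7] [316.1429 190.7143] [ 0.5643 -0.2479  0.098 ] [ 0.5701 -0.2458  0.098 ]
```

move_arm:
  increments:
    - [0,0.0004,0.035,0,1]
    - [0,0.0004,0.07,0,1]
    - [0,0.0004,0.105,0,1]
    - [0,0.0004,0.13,0,1]
    - [0,0.0004,0.143,0,1]
    - [0,0.0004,0.1455,0,1]
    - [0,0.0004,0.1455,0,1]
    - [0,0.0004,0.1455,0,0]
  newtons: 80

```text
clock: 3.6
eef_pos: [0.5722, -0.2449, 0.0561]
ee_rot: [0.002, -0.001, 1.0, 0.0]
wrist_force: [0.7, -0.1, 0.3]
finger_gap: 0.0754
```

```bash
python3 - <<'E'
from h import *
delta([.5705,-.247,.053],180)
snap('wrist','w2.png')
E
```

```text
pos [ 0.5722 -0.2449  0.0561] xaxis deg -179.82893239525004 tilt [ 0.0034  0.001  -1.    ] F [ 0.6898 -0.1461  0.2548] gap 0.07537038161236827 t 3.6
tool delta [ 0.0017 -0.0021  0.0031] turn units 0.03421352094999293
```

View pics/w2.png

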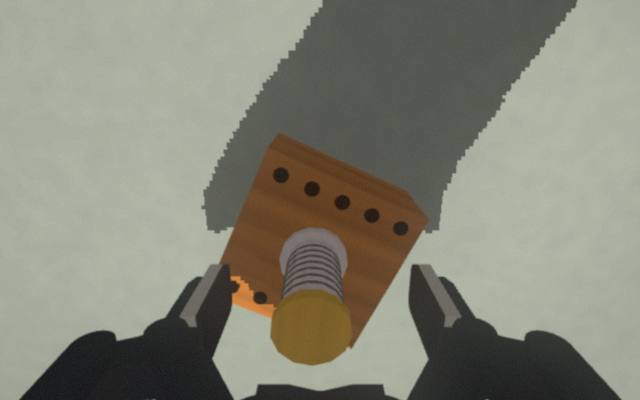

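The cap is at about (312,327), between the pads at columns 230 and 411 (middle 320), so the holder sits slightly left of centre.

```bash
python3 - <<'E'
from h import *
P=pose();print(P[0],P[2]['clock']);print(watz([312,327],P,.098),watz([314,250],P,.049))
# pad mid
E
```

```text
[ 0.5722 -0.2451  0.0563] 3.65
[ 0.5699 -0.2476  0.098 ] [ 0.5654 -0.2476  0.049 ]
```

move_arm:
  increments:
    - [0.002,-0.0025,0.003,0,0.3]
    - [0.002,-0.0025,0.003,0,0]
    - [0.002,-0.0025,0.003,0,-0.3]
    - [0.002,-0.0025,0.003,0,-1]
    - [0.002,-0.0025,0.003,0,-1]
    - [0.002,-0.0025,0.003,0,-1]
    - [0.002,-0.0025,0.003,0,-1]
  newtons: 80

```text
clock: 4.23
eef_pos: [0.5705, -0.2477, 0.054]
ee_rot: [0.002, -0.001, 1.0, 0.0]
wrist_force: [-2.1, 0.7, 7.3]
finger_gap: 0.023
```

```bash
python3 - <<'E'
from h import *
delta([.570,-.2475,.053],180)
E
```

```text
pos [ 0.5705 -0.2477  0.054 ] xaxis deg -179.84571428533647 tilt [ 0.0045  0.0009 -1.    ] F [-2.1459  0.7309  7.3308] gap 0.023010416136164568 t 4.2333
tool delta [0.0005 0.0002 0.001 ] turn units 0.0308571429327003
```

move_arm:
  increments:
    - [0,0,-0.004,0,-1]
    - [0,0,-0.015,0,-1]
    - [0,0,-0.04,0,-1]
    - [0,0,-0.075,0,-1]
    - [0,0,-0.11,0,-1]
    - [0,0,-0.14,0,-1]
    - [0,0,-0.14,0,-1]

```text
clock: 4.82
eef_pos: [0.5721, -0.2494, 0.2008]
ee_rot: [0.006, -0.001, 1.0, -0.001]
wrist_force: [1.0, -1.1, -0.7]
finger_gap: 0.0231
```

```bash
python3 - <<'E'
from h import *
print(atz('top',(203.6,240.2),.062),atz('side',(232.2,148),.062))
delta([.552,.237,.19],180)
snap('wrist','w3.png')
E
```

```text
[0.5523 0.2338 0.062 ] [0.5506 0.2309 0.062 ]
pos [ 0.5721 -0.2494  0.2008] xaxis deg -179.88574588507194 tilt [ 0.0126 -0.0011 -0.9999] F [ 0.966  -1.14   -0.7169] gap 0.02311646299180703 t 4.8167
tool delta [0.0192 0.4864 0.01  ] turn units 0.0228508229856061
```

View pics/w3.png

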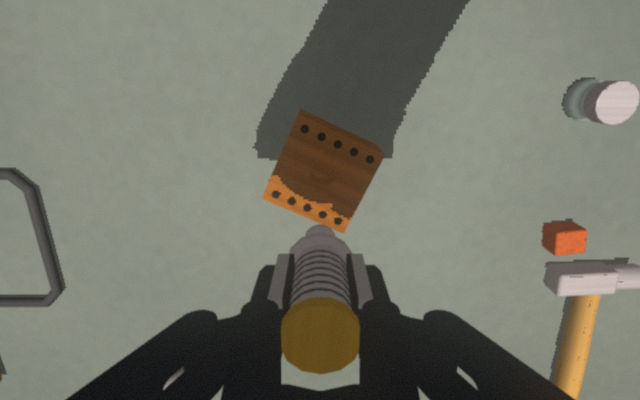

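move_arm:
  increments:
    - [0.004,0.02,0,0,-1]
    - [0.01,0.06,0,0,-1]
    - [0.016,0.1,0,0,-1]
    - [0.022,0.14,0,0,-1]
    - [0.028,0.18,0,0,-1]
    - [0.034,0.22,0,0,-1]
    - [0.04,0.26,0,0,-1]
    - [0.046,0.3,0,0,-1]
    - [0.052,0.34,0,0,-1]
    - [0.058,0.38,0,0,-1]

```text
clock: 5.7
eef_pos: [0.511, 0.1329, 0.1968]
ee_rot: [0.005, -0.001, 1.0, -0.0]
wrist_force: [1.5, -0.1, -1.1]
finger_gap: 0.0231
```

```bash
python3 - <<'E'
from h import *
delta([.50,.233,.19],180)
E
```

```text
pos [0.511  0.1329 0.1968] xaxis deg -179.86061232914943 tilt [ 0.0093 -0.0006 -1.    ] F [ 1.4796 -0.0719 -1.0992] gap 0.02313856842643072 t 5.7
tool delta [0.0109 0.1001 0.0066] turn units 0.02787753417010208
```

move_arm:
  increments:
    - [0.004,0.035,0.003,0,-1]
    - [0.008,0.07,0.005,0,-1]
    - [0.011,0.093,0.0066,0,-1]
    - [0.011,0.1,0.0066,0,-1]
    - [0.011,0.1,0.0066,0,-1]
    - [0.011,0.1,0.0066,0,-1]

```text
clock: 6.2
eef_pos: [0.4997, 0.2321, 0.1895]
ee_rot: [0.004, -0.001, 1.0, -0.001]
wrist_force: [0.2, -0.8, -0.8]
finger_gap: 0.0231
```

```bash
python3 - <<'E'
from h import *
delta([.50,.233,.19],180)
P=pose();im=snap('wrist','w4.png')
for r in ctrl.look_for('wrist','mouth')[:2]: print(r,watz(r['point'],P,.062))
print(wproj([.552,.233,.062],P), wproj([.552,.233,0],P))
delta([.50,.233,.19],180)
E
```

```text
pos [0.4997 0.2321 0.1895] xaxis deg -179.85802094899037 tilt [ 0.0086 -0.0016 -1.    ] F [ 0.1871 -0.7867 -0.8198] gap 0.02310414593195304 t 6.2
tool delta [-0.0004  0.0009 -0.0005] turn units 0.028395810201936912
{'point': [329.1, 219.4], 'p': 0.71} [0.5261 0.2395 0.062 ]
[320.9556 248.1822] [320.9063 220.1661]
pos [0.5001 0.2312 0.1899] xaxis deg -179.96927448785084 tilt [ 0.009  -0.0012 -1.    ] F [ 0.3701 -1.0322 -2.0034] gap 0.022839114952396582 t 6.3
tool delta [ 0.0001  0.0018 -0.0001] turn units 0.00614510242983215
```

View pics/w4.png

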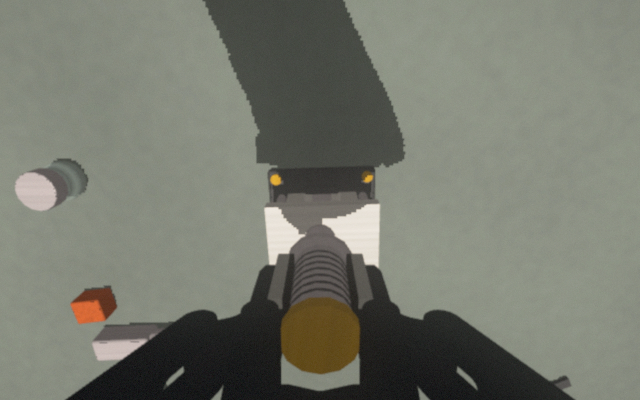

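The mouth is hidden behind the holder (expected near (321,248)), so I'll back off 55 mm.

move_arm:
  increments:
    - [0.03,0,0,0,-1]
    - [0.055,0,0,0,-1]
    - [0.055,0,0,0,-1]
    - [0.055,0,0,0,-1]

```text
clock: 6.63
eef_pos: [0.4446, 0.23, 0.1897]
ee_rot: [0.005, 0.0, 1.0, -0.0]
wrist_force: [0.7, 0.8, -2.1]
finger_gap: 0.0228
```

```bash
python3 - <<'E'
from h import *
P=pose();im=snap('wrist','w5.png')
for r in ctrl.look_for('wrist','mouth')[:2]: print(r,watz(r['point'],P,.062))
print(wproj([.552,.233,.062],P))
delta([.552,.233,.15],180)
cv2.imwrite('pics/w5c.png',cv2.resize(im[130:280,240:400,::-1],(800,750)[0:2],interpolation=2)[:600])
E
```

```text
{'point': [66.4, 243.5], 'p': 0.71} [0.4928 0.0189 0.062 ]
{'point': [368.0, 260.6], 'p': 0.53} [0.5087 0.2707 0.062 ]
[323.2682 304.1405]
pos [0.4458 0.2304 0.1898] xaxis deg 179.94859229246129 tilt [ 0.0098 -0.0008 -1.    ] F [-0.5642 -0.2046 -1.7473] gap 0.022441926196493874 t 6.7333
tool delta [-0.1058  0.0027  0.0408] turn units -0.010281541507742986
```

View pics/w5c.png

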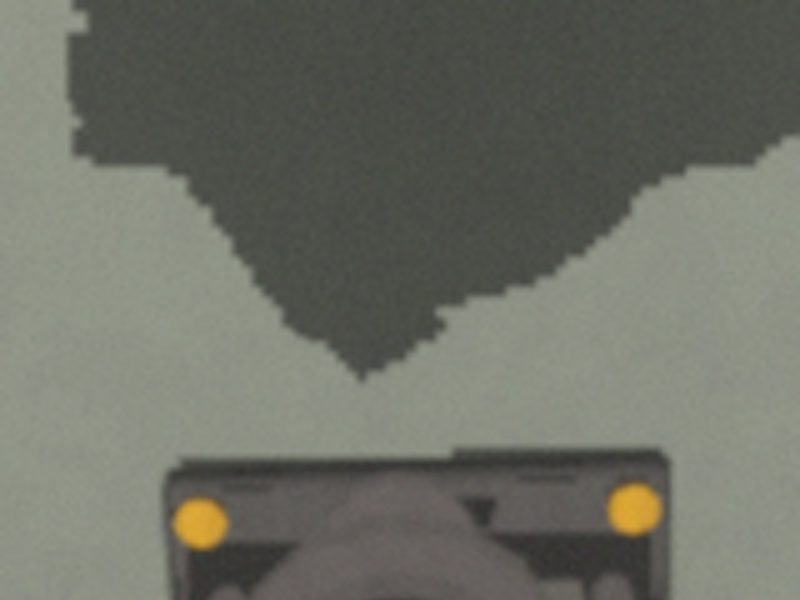

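Image-up is world −x, so I moved the wrong way. I'll move forward instead.

move_arm:
  increments:
    - [-0.035,0.001,0,0,-1]
    - [-0.07,0.002,0,0,-1]
    - [-0.105,0.002,0,0,-1]
    - [-0.13,0.002,0,0,-1]
    - [-0.145,0.002,0,0,-1]
    - [-0.145,0.002,0,0,-1]
    - [-0.145,0.002,0,0,-1]

```text
clock: 7.32
eef_pos: [0.592, 0.231, 0.1905]
ee_rot: [0.005, 0.001, 1.0, -0.001]
wrist_force: [-0.0, 1.2, -2.3]
finger_gap: 0.0226
```

```bash
python3 - <<'E'
from h import *
P=pose();im=snap('wrist','w6.png')
for r in ctrl.look_for('wrist','mouth')[:2]: print(r,watz(r['point'],P,.062))
print(wproj([.552,.233,.062],P))
delta([.552,.233,.15],180)
cv2.imwrite('pics/w6c.png',cv2.resize(im[80:240,240:400,::-1],(600,600),interpolation=2))
E
```

```text
{'point': [324.7, 132.4], 'p': 0.72} [0.5486 0.2346 0.062 ]
[322.5519 137.0102]
pos [0.5906 0.2317 0.1908] xaxis deg 179.913665656369 tilt [ 0.0092 -0.0012 -1.    ] F [-0.093   0.5087 -2.7806] gap 0.022366787660798196 t 7.4167
tool delta [0.039  0.0013 0.0405] turn units -0.017266868726198936
```

View pics/w6c.png

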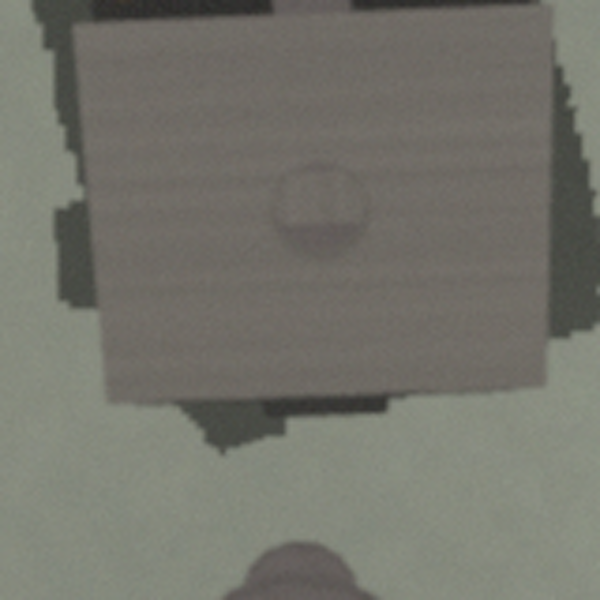

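View pics/w6.png

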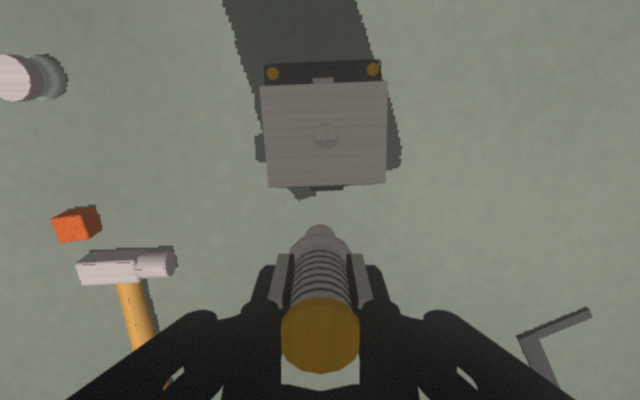

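```bash
python3 - <<'E'
from h import *
P=pose();im=cv2.imread('pics/w6.png')
print('mouth',watz([325.6,136],P,.062))
c=ctrl.get_calibration('wrist');M=np.array(c['tool_from_camera']);K=np.array(c['K'])
def tz(px,z):
    d=M[:3,:3]@np.linalg.inv(K)@np.array([*px,1.]);o=M[:3,3];return o+d*(z-o[2])/d[2]
def tp(X):
    u=K@((np.array(X)-M[:3,3])@M[:3,:3]);return u[:2]/u[2]
print('cap centre tool',tz([320,335],-.044),tz([320,335],-.046))
th=np.linspace(0,2*np.pi,60)
V=im.copy()
for z,r,col in [(-.044,.014,(0,255,255)),(.045,.004,(0,0,255)),(.037,.0085,(0,255,0)),(.005,.016,(255,0,0)),(.009,.016,(255,0,0))]:
    pts=np.array([tp([r*np.cos(t),r*np.sin(t),z]) for t in th]); cv2.polylines(V,[np.round(pts*16).astype(int).reshape(-1,1,2)],True,col,1,cv2.LINE_AA,4)
pts=np.array([wproj([.5505+.0095*np.cos(t),.234+.0095*np.sin(t),.062],P) for t in th]); cv2.polylines(V,[np.round(pts*16).astype(int).reshape(-1,1,2)],True,(255,0,255),1,cv2.LINE_AA,4)
cv2.imwrite('pics/w6o.png',cv2.resize(V[100:390,220:420],(552,800)[0:1]+(600,) if 0 else (414,600),interpolation=cv2.INTER_CUBIC))
E
```

```text
mouth [0.5499 0.2361 0.062 ]
cap centre tool [ 0.0007  0.0002 -0.044 ] [ 0.0024  0.0002 -0.046 ]
```

View pics/w6o.png

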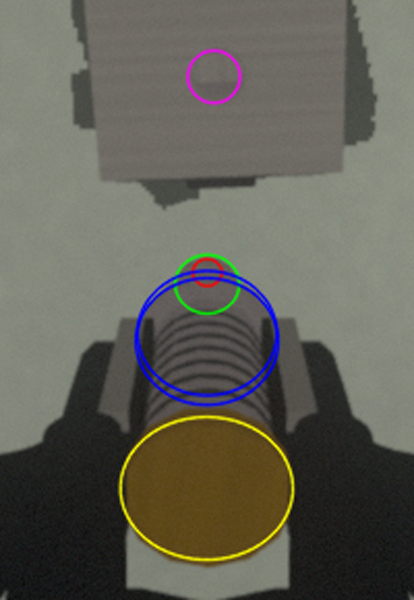

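The magenta circle sits on the mouth and the cap outline matches the model axis. Next: move over the mouth, with the nose about 12 mm above it.

move_arm:
  increments:
    - [0.03,0.002,0.02,0,-1]
    - [0.0405,0.0035,0.05,0,-1]
    - [0.0405,0.0035,0.07,0,-1]
    - [0.0405,0.0035,0.07,0,-1]
    - [0.0405,0.0035,0.07,0,-1]

```text
clock: 7.83
eef_pos: [0.5503, 0.2351, 0.1206]
ee_rot: [0.004, 0.001, 1.0, -0.001]
wrist_force: [-0.6, 0.3, -0.9]
finger_gap: 0.0229
```

```bash
python3 - <<'E'
from h import *
delta([.5505,.2352,.119],180)
P=pose();w=snap('wrist','w7.png');s=snap('side','s7.png');t=snap('top','t7.png')
A=cv2.resize(w[150:390,220:420,::-1],(400,480),interpolation=2);B=cv2.resize(s[60:200,170:286,::-1],(398,480),interpolation=2)
cv2.imwrite('pics/c7.png',np.hstack([A,B]))
E
```

```text
pos [0.5503 0.2351 0.1206] xaxis deg 179.93115684693237 tilt [ 0.0083 -0.0018 -1.    ] F [-0.5814  0.3355 -0.9404] gap 0.022916039602504646 t 7.8333
tool delta [-0.0002  0.0001  0.0016] turn units -0.013768630613526511
```

View pics/c7.png

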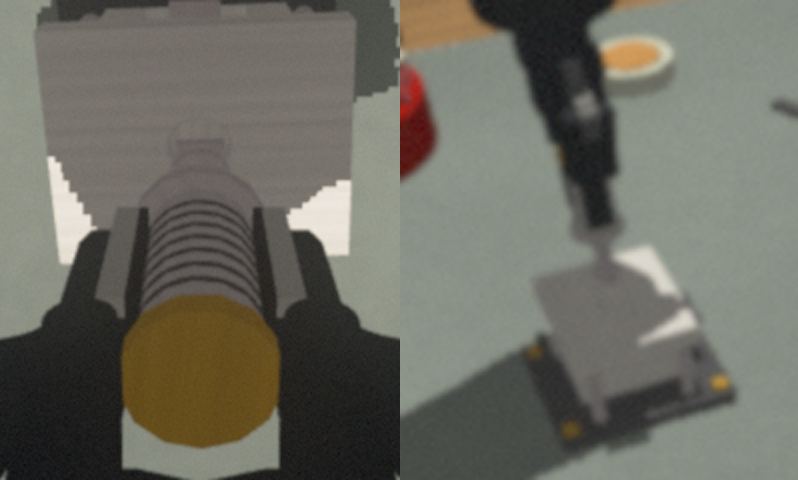

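In the wrist crop the hole (columns 167–231, top at row 118) is centred on the holder's axis in y. I'll check x from the hole's upper edge.

```bash
python3 - <<'E'
from h import *
P=pose()
for mx in [.546,.548,.55,.552,.554]: print(mx,[ (wproj([mx+a,.2352+b,.062],P)-[220,150])*2 for a,b in [(-.0095,0),(0,-.0095),(0,.0095)]])
w=cv2.imread('pics/w7.png');cv2.imwrite('pics/c7b.png',cv2.resize(w[195:255,280:360],(800,600),interpolation=cv2.INTER_CUBIC)*2)
E
```

```text
0.546 [array([198.3703,  92.9415]), array([167.0459, 122.7639]), array([229.8476, 122.6715])]
0.548 [array([198.3863,  99.2816]), array([167.1555, 128.9241]), array([229.769 , 128.8326])]
0.55 [array([198.4022, 105.5833]), array([167.2644, 135.0476]), array([229.6909, 134.9569])]
0.552 [array([198.418 , 111.8469]), array([167.3727, 141.1346]), array([229.6133, 141.0447])]
0.554 [array([198.4336, 118.0728]), array([167.4804, 147.1854]), array([229.5361, 147.0963])]
```

View pics/c7b.png

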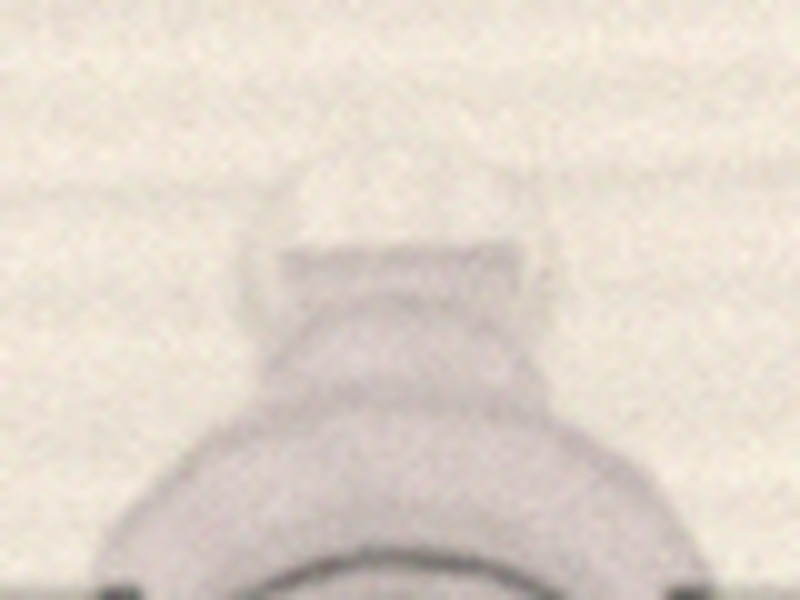

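```bash
python3 - <<'E'
from h import *
c=ctrl.get_calibration('wrist');M=np.array(c['tool_from_camera']);K=np.array(c['K'])
def tp(X):
    u=K@((np.array(X)-M[:3,3])@M[:3,:3]);return u[:2]/u[2]
for org in (.043,.045,.047):
  for x0 in (-.002,0,.002): print(org,x0,[round(tp([x0+r,0,org-h])[1],1) for h,r in [(0,.004),(.008,.0085),(.011,.0085),(.011,.005),(.028,.0085),(.036,.0085),(.036,.016),(.040,.016)]],tp([x0,-.0085,org-.011])[0],tp([x0,-.016,org-.04])[0])
E
```

```text
0.043 -0.002 [np.float64(229.4), np.float64(227.6), np.float64(229.7), np.float64(235.8), np.float64(243.5), np.float64(251.0), np.float64(236.2), np.float64(239.9)] 303.8209744163119 284.90516545276085
0.043 0 [np.float64(226.1), np.float64(224.1), np.float64(226.3), np.float64(232.3), np.float64(239.8), np.float64(247.1), np.float64(232.2), np.float64(235.8)] 303.768987125538 284.77225452915195
0.043 0.002 [np.float64(222.8), np.float64(220.6), np.float64(222.8), np.float64(228.9), np.float64(236.0), np.float64(243.1), np.float64(228.1), np.float64(231.6)] 303.71665804659057 284.6383239572532
0.045 -0.002 [np.float64(228.0), np.float64(226.1), np.float64(228.3), np.float64(234.3), np.float64(241.8), np.float64(249.0), np.float64(234.4), np.float64(238.0)] 303.9783434119238 285.3019393180632
0.045 0 [np.float64(224.8), np.float64(222.7), np.float64(224.8), np.float64(230.9), np.float64(238.1), np.float64(245.2), np.float64(230.4), np.float64(233.9)] 303.92737288106304 285.1720341212344
0.045 0.002 [np.float64(221.5), np.float64(219.3), np.float64(221.3), np.float64(227.4), np.float64(234.3), np.float64(241.3), np.float64(226.4), np.float64(229.9)] 303.87607051998333 285.0411436759346
0.047 -0.002 [np.float64(226.7), np.float64(224.7), np.float64(226.8), np.float64(232.8), np.float64(240.1), np.float64(247.2), np.float64(232.7), np.float64(236.2)] 304.13268727254564 285.6898509150523
0.047 0 [np.float64(223.4), np.float64(221.3), np.float64(223.4), np.float64(229.4), np.float64(236.4), np.float64(243.3), np.float64(228.7), np.float64(232.2)] 304.0827041728392 285.5628509537827
0.047 0.002 [np.float64(220.2), np.float64(217.9), np.float64(220.0), np.float64(226.0), np.float64(232.7), np.float64(239.5), np.float64(224.8), np.float64(228.1)] 304.0323988191202 285.4348986161644
```

move_arm:
  increments:
    - [-0.0005,0,0.004,0,-1]
    - [-0.0005,0,0.008,0,-1]
    - [-0.0005,0,0.012,0,-1]
    - [-0.0005,0,0.016,0,-1]
    - [-0.0005,0,0.018,0,-1]
    - [-0.0005,0,0.018,0,-1]

```text
clock: 8.48
eef_pos: [0.5523, 0.2353, 0.1034]
ee_rot: [0.005, 0.001, 1.0, -0.0]
wrist_force: [0.7, 0.1, -2.1]
finger_gap: 0.023
```

```bash
python3 - <<'E'
from h import *
delta([.5515,.2352,.071],180)
P=pose();w=snap('wrist','w8.png');s=snap('side','s8.png')
A=cv2.resize(w[150:390,220:420,::-1],(400,480),interpolation=2);B=cv2.resize(s[60:200,170:286,::-1],(398,480),interpolation=2)
cv2.imwrite('pics/c8.png',np.hstack([A,B]))
delta([.5515,.2352,.071],180)
E
```

```text
pos [0.5523 0.2353 0.1034] xaxis deg 179.89274916983248 tilt [ 0.0104 -0.0007 -0.9999] F [ 0.7152  0.1105 -2.1469] gap 0.022988240779909144 t 8.4833
tool delta [ 0.0011 -0.0001  0.0324] turn units -0.021450166033503137
pos [0.5526 0.2354 0.104 ] xaxis deg 179.88775665438632 tilt [ 0.0111 -0.0003 -0.9999] F [-0.2473  0.6506 -1.3469] gap 0.02291164312156379 t 8.5833
tool delta [ 0.0014 -0.0002  0.033 ] turn units -0.02244866912273551
```

View pics/c8.png

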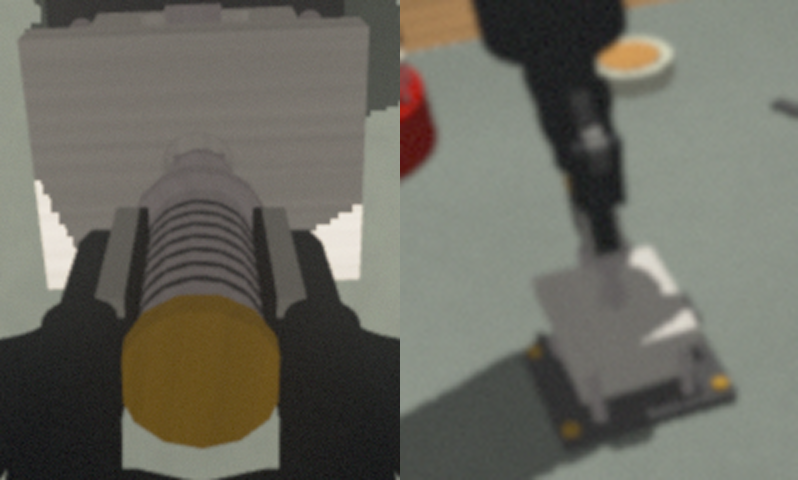

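The nose is inside the hole and the force reads free. The hole is about 1 mm to the −y side, so I'll shift and keep going down.

move_arm:
  increments:
    - [0.0003,-0.0008,0.002,0,-1]
    - [0.0003,-0.0008,0.004,0,-1]
    - [0.0003,-0.0008,0.006,0,-1]
    - [0.0003,-0.0008,0.008,0,-1]
    - [0.0003,-0.0008,0.008,0,-1]

```text
clock: 9.0
eef_pos: [0.5521, 0.2345, 0.0955]
ee_rot: [0.005, 0.001, 1.0, -0.0]
wrist_force: [-0.2, 0.2, -1.9]
finger_gap: 0.0232
```

```bash
python3 - <<'E'
from h import *
delta([.5515,.2352,.071],180)
E
```

```text
pos [0.5521 0.2345 0.0955] xaxis deg 179.89170349996033 tilt [ 0.0105 -0.0006 -0.9999] F [-0.2094  0.2136 -1.8969] gap 0.023191892216454294 t 9.0
tool delta [0.0009 0.0007 0.0245] turn units -0.021659300007934236
```

move_arm:
  increments:
    - [0,0,0.002,0,-1]
    - [0,0,0.004,0,-1]
    - [0,0,0.006,0,-1]
    - [0,0,0.008,0,-1]
    - [0,0,0.008,0,-1]

```text
clock: 9.42
eef_pos: [0.552, 0.2344, 0.087]
ee_rot: [0.005, 0.001, 1.0, -0.0]
wrist_force: [0.2, -0.3, -1.6]
finger_gap: 0.0225
```

move_arm:
  increments:
    - [0,0,0.001,0,-1]
    - [0,0,0.002,0,-1]
    - [0,0,0.003,0,-1]
    - [0,0,0.003,0,-1]

```text
clock: 9.75
eef_pos: [0.5519, 0.2344, 0.0839]
ee_rot: [0.005, 0.001, 1.0, -0.0]
wrist_force: [0.3, 0.4, -1.5]
finger_gap: 0.023
```

move_arm:
  increments:
    - [0,0,0.001,0,-1]
    - [0,0,0.002,0,-1]
    - [0,0,0.003,0,-1]
    - [0,0,0.003,0,-1]

```text
clock: 10.08
eef_pos: [0.552, 0.2344, 0.0808]
ee_rot: [0.005, 0.001, 1.0, -0.0]
wrist_force: [-0.2, -0.7, 0.2]
finger_gap: 0.0229
```

move_arm:
  increments:
    - [0,0,0.001,0,-1]
    - [0,0,0.002,0,-1]
    - [0,0,0.002,0,-1]

```text
clock: 10.33
eef_pos: [0.5519, 0.2344, 0.0785]
ee_rot: [0.005, 0.001, 1.0, -0.001]
wrist_force: [-0.5, 0.4, -2.0]
finger_gap: 0.0229
```

move_arm:
  increments:
    - [0,0,0.001,0,-1]
    - [0,0,0.002,0,-1]
    - [0,0,0.002,0,-1]

```text
clock: 10.58
eef_pos: [0.5517, 0.2344, 0.0762]
ee_rot: [0.005, 0.001, 1.0, -0.001]
wrist_force: [-1.0, -0.1, -1.0]
finger_gap: 0.0228
```

move_arm:
  increments:
    - [0,0,0.001,0,-1]
    - [0,0,0.002,0,-1]
    - [0,0,0.002,0,-1]

```text
clock: 10.83
eef_pos: [0.5517, 0.2343, 0.074]
ee_rot: [0.005, 0.001, 1.0, -0.001]
wrist_force: [-0.5, -0.3, -1.5]
finger_gap: 0.0227
```

move_arm:
  increments:
    - [0,0,0.001,0,-1]
    - [0,0,0.0015,0,-1]
    - [0,0,0.0015,0,-1]

```text
clock: 11.08
eef_pos: [0.5516, 0.2343, 0.0723]
ee_rot: [0.004, 0.001, 1.0, -0.001]
wrist_force: [0.7, 0.2, -1.0]
finger_gap: 0.0228
```

```bash
python3 - <<'E'
from h import *
P=pose();w=snap('wrist','w9.png');s=snap('side','s9.png')
A=cv2.resize(w[150:390,220:420,::-1],(400,480),interpolation=2);B=cv2.resize(s[60:200,170:286,::-1],(398,480),interpolation=2)
cv2.imwrite('pics/c9.png',np.hstack([A,B]))
delta([.5515,.2352,.071],180)
E
```

```text
pos [0.5517 0.2343 0.0724] xaxis deg 179.90089768164543 tilt [ 0.0091 -0.0015 -1.    ] F [ 0.005 -0.139 -2.364] gap 0.022725195390776193 t 11.1833
tool delta [0.0002 0.0009 0.0014] turn units -0.019820463670913568
```

View pics/c9.png

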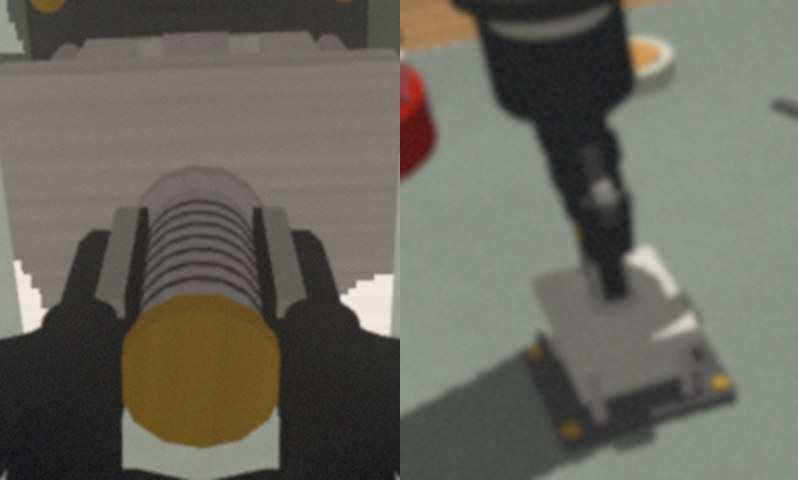

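The holder is in the bore and the flange is close to the carriage's top. No push force shows yet, so I'll continue in small steps.

move_arm:
  increments:
    - [0,0,0.001,0,-1]
    - [0,0,0.001,0,-1]

```text
clock: 11.35
eef_pos: [0.5516, 0.2342, 0.0713]
ee_rot: [0.004, 0.001, 1.0, -0.001]
wrist_force: [-0.1, -0.7, -1.6]
finger_gap: 0.0227
```

move_arm:
  increments:
    - [0,0,0.001,0,-1]
    - [0,0,0.001,0,-1]

```text
clock: 11.52
eef_pos: [0.5517, 0.2342, 0.0703]
ee_rot: [0.005, 0.001, 1.0, -0.001]
wrist_force: [-1.0, -0.6, 3.8]
finger_gap: 0.0226
```

move_arm:
  increments:
    - [0,0,0.001,0,-1]
    - [0,0,0.001,0,-1]

```text
clock: 11.68
eef_pos: [0.5518, 0.2342, 0.0696]
ee_rot: [0.005, 0.001, 1.0, -0.001]
wrist_force: [-3.9, -1.3, 8.8]
finger_gap: 0.0228
```

move_arm:
  increments:
    - [0,0,0.0006,0,-1]
    - [0,0,0.0006,0,-1]

```text
clock: 11.85
eef_pos: [0.5518, 0.2343, 0.0695]
ee_rot: [0.005, 0.001, 1.0, -0.0]
wrist_force: [-3.5, -2.0, 10.6]
finger_gap: 0.0227
```

```bash
python3 - <<'E'
from h import *
for i in range(2):
    w=snap('side',f's10{i}.png'); delta([.5515,.2342,.071],180)
E
```

```text
pos [0.5518 0.2343 0.0695] xaxis deg 179.8903717188587 tilt [ 0.0092 -0.001  -1.    ] F [-4.2072 -1.3639  9.6688] gap 0.022817706334552986 t 11.9
tool delta [ 0.0003 -0.0001 -0.0015] turn units -0.02192565622826237
pos [0.5518 0.2342 0.0695] xaxis deg 179.88652134179657 tilt [ 0.0091 -0.001  -1.    ] F [-3.7898 -1.2748  9.9648] gap 0.022360896922733346 t 11.95
tool delta [ 0.0003 -0.     -0.0015] turn units -0.022695731640686743
```

move_arm:
  increments:
    - [0.0005,0.0002,0.0006,0,-1]
    - [0.0005,0.0002,0.0008,0,-1]
    - [0.0005,0.0002,0.0008,0,-1]

```text
clock: 12.2
eef_pos: [0.5518, 0.2343, 0.0694]
ee_rot: [0.005, 0.001, 1.0, -0.0]
wrist_force: [-1.8, -3.2, 10.6]
finger_gap: 0.0227
```

```bash
python3 - <<'E'
from h import *
delta([.5515,.2342,.071],180)
w=snap('wrist','w11.png')
cv2.imwrite('pics/c11.png',np.minimum(255,cv2.resize(w[200:300,260:380,::-1],(720,600),interpolation=cv2.INTER_CUBIC).astype(float)*1.6).astype(np.uint8))
E
```

```text
pos [0.5518 0.2343 0.0694] xaxis deg 179.86773885972542 tilt [ 0.0099 -0.0007 -1.    ] F [-1.8061 -3.2359 10.6461] gap 0.022736347513546615 t 12.2
tool delta [ 0.0003 -0.0001 -0.0016] turn units -0.02645222805491585
```

View pics/c11.png

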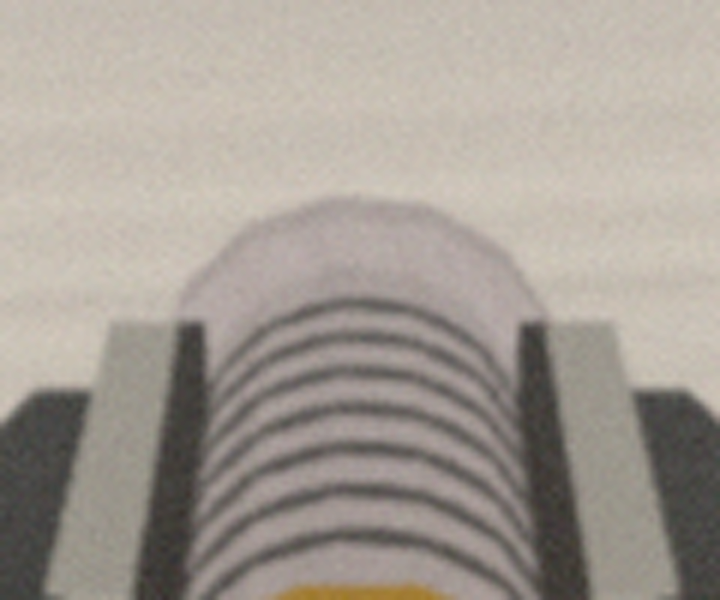

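move_arm:
  increments:
    - [0,0.0003,0.0009,0,-1]
    - [0,0.0003,0.0012,0,-1]
    - [0,0.0003,0.0012,0,-1]

```text
clock: 12.5
eef_pos: [0.5519, 0.2343, 0.0688]
ee_rot: [0.005, 0.001, 1.0, -0.0]
wrist_force: [-5.6, -3.5, 14.9]
finger_gap: 0.0224
```

move_arm:
  increments:
    - [0,0,0.0012,0,-1]
    - [0,0,0.0012,0,-1]

```text
clock: 12.67
eef_pos: [0.5519, 0.2343, 0.0684]
ee_rot: [0.005, 0.001, 1.0, -0.0]
wrist_force: [-7.4, -3.4, 17.6]
finger_gap: 0.0227
```

A 19 N push moved only the carriage spring (about 8 N/mm from contact at z≈0.0708), so the flange is seated. Now I'll ease off and rise gently to find the catch.

move_arm:
  increments:
    - [0.0004,0,-0.001,0,-1]
    - [0.0004,0,-0.002,0,-1]
    - [0.0004,0,-0.003,0,-1]
  newtons: 100

```text
clock: 12.92
eef_pos: [0.5515, 0.2342, 0.0715]
ee_rot: [0.005, 0.001, 1.0, -0.0]
wrist_force: [0.4, -0.7, -1.5]
finger_gap: 0.023
```

move_arm:
  increments:
    - [0,0,-0.0005,0,-1]
    - [0,0,-0.001,0,-1]
    - [0,0,-0.001,0,-1]

```text
clock: 13.17
eef_pos: [0.5514, 0.2343, 0.0724]
ee_rot: [0.005, 0.001, 1.0, -0.0]
wrist_force: [0.5, -0.3, -2.7]
finger_gap: 0.0227
```

move_arm:
  increments:
    - [0,0,-0.0005,0,-1]
    - [0,0,-0.001,0,-1]
    - [0,0,-0.001,0,-1]

```text
clock: 13.42
eef_pos: [0.5513, 0.2342, 0.0733]
ee_rot: [0.005, 0.001, 1.0, -0.0]
wrist_force: [0.2, 0.1, -4.7]
finger_gap: 0.0227
```

move_arm:
  increments:
    - [0,0,-0.0005,0,-1]
    - [0,0,-0.0005,0,-1]
    - [0,0,-0.0005,0,-1]

```text
clock: 13.67
eef_pos: [0.5512, 0.2342, 0.0736]
ee_rot: [0.005, 0.001, 1.0, -0.0]
wrist_force: [-0.2, 0.8, -6.2]
finger_gap: 0.0223
```

```bash
python3 - <<'E'
from h import *
F=[]
for i in range(4):
    ctrl.camera('side'); s=ctrl.observe(); F.append([s['eef_pos'][2]*1e3,*s['wrist_force']])
print(np.array(F),np.mean(F,0))
E
```

```text
[[73.6368  0.8538 -0.2135 -7.2962]
 [73.6287  0.9809  0.3067 -6.8769]
 [73.6505  0.8997  1.1954 -7.1423]
 [73.6732  0.9695  0.4013 -7.4858]] [73.6473  0.926   0.4225 -7.2003]
```

It's caught: pull reads about 5.7 N net of the holder's weight. Next, raise toward 12 N.

move_arm:
  increments:
    - [0,0,-0.0004,0,-1]
    - [0,0,-0.0006,0,-1]
    - [0,0,-0.0008,0,-1]
    - [0,0,-0.0008,0,-1]

```text
clock: 14.2
eef_pos: [0.5511, 0.2342, 0.0743]
ee_rot: [0.005, 0.001, 1.0, -0.0]
wrist_force: [1.9, 2.0, -10.3]
finger_gap: 0.0228
```

```bash
python3 - <<'E'
from h import *
F=[]
for i in range(3):
    ctrl.camera('side'); s=ctrl.observe(); F.append([s['eef_pos'][2]*1e3,*s['wrist_force']])
print(np.array(F),np.mean(F,0))
E
```

```text
[[ 74.3398   2.0908   0.5239 -11.597 ]
 [ 74.3482   1.8909   1.111  -12.4413]
 [ 74.3393   1.3614   0.2878 -11.7654]] [ 74.3424   1.781    0.6409 -11.9346]
```

move_arm:
  increments:
    - [0,0,-0.0002,0,-1]
    - [0,0,-0.00034,0,-1]
    - [0,0,-0.00034,0,-1]
    - [0,0,-0.00034,0,-1]
    - [0,0,-0.00034,0,-1]

```text
clock: 14.77
eef_pos: [0.5511, 0.2342, 0.0746]
ee_rot: [0.005, 0.001, 1.0, -0.0]
wrist_force: [3.5, 1.3, -12.4]
finger_gap: 0.0227
```

```bash
python3 - <<'E'
from h import *
F=[]
snap('wrist','wp.png')
for i in range(8):
    (snap('side','sp.png') if i==0 else ctrl.camera('side')); s=ctrl.observe(); F.append([s['clock'],s['eef_pos'][2]*1e3,*s['wrist_force']])
F=np.array(F);print(F[:,[0,1,4]],F.mean(0))
E
```

```text
[[ 14.8667  74.6596 -12.2279]
 [ 14.9167  74.6535 -13.9072]
 [ 14.9667  74.6267 -13.2582]
 [ 15.0167  74.6524 -14.2363]
 [ 15.0667  74.6682 -14.0193]
 [ 15.1167  74.6591 -13.0446]
 [ 15.1667  74.6748 -13.7051]
 [ 15.2167  74.6573 -13.4061]] [ 15.0417  74.6564   2.2191   1.3902 -13.4756]
```

The pull is steady at 11.9 N net of the holder's weight. I'll hold on the same target for another second.

```bash
python3 - <<'E'
from h import *
F=[]
for i in range(22):
    ctrl.camera('side'); s=ctrl.observe(); F.append([s['clock'],s['eef_pos'][2]*1e3,*s['wrist_force']])
F=np.array(F);print(F[-1,0],F.mean(0),F[:,4].min(),F[:,4].max())
E
```

```text
16.3167 [ 15.7917  74.6839   2.0228   1.1477 -13.928 ] -14.976381099133814 -13.351827867060164
```

Held for about 1.5 s at 11.9–12.4 N. Now I'll ease it back down fully home.

move_arm:
  increments:
    - [0,0,0.0005,0,-1]
    - [0,0,0.001,0,-1]
    - [0,0,0.0016,0,-1]
    - [0,0,0.0022,0,-1]
    - [0,0,0.0028,0,-1]
    - [0,0,0.0034,0,-1]
    - [0,0,0.004,0,-1]
    - [0,0,0.0045,0,-1]
    - [0,0,0.005,0,-1]
    - [0,0,0.005,0,-1]

```text
clock: 17.15
eef_pos: [0.5514, 0.2342, 0.07]
ee_rot: [0.005, 0.001, 1.0, -0.0]
wrist_force: [-0.7, -1.3, 5.9]
finger_gap: 0.0225
```

```bash
python3 - <<'E'
from h import *
F=[]
for i in range(3):
    ctrl.camera('side'); s=ctrl.observe(); F.append([s['clock'],s['eef_pos'][2]*1e3,*s['wrist_force']])
F=np.array(F);print(F)
E
```

```text
[[17.2    70.0839 -1.0898 -0.9171  5.5624]
 [17.25   70.0781 -1.1388 -1.1725  5.8806]
 [17.3    70.1114 -0.6425 -0.417   5.8287]]
```

move_arm:
  increments:
    - [0,0,0.0004,0,-0.2]
    - [0,0,0.0004,0,0.2]
    - [0,0,0.0004,0,0.6]
    - [0,0,0.0004,0,1]
    - [0,0,0,0,1]
    - [0,0,0,0,1]
    - [0,0,0,0,1]
    - [0,0,0,0,1]

```text
clock: 17.97
eef_pos: [0.5514, 0.2343, 0.0701]
ee_rot: [0.005, 0.001, 1.0, -0.0]
wrist_force: [-1.0, -0.4, -0.3]
finger_gap: 0.0855
```

```bash
python3 - <<'E'
from h import *
delta([.5515,.2342,.071],180)
w=snap('wrist','w12.png')
E
```

```text
pos [0.5514 0.2343 0.0701] xaxis deg 179.83912522727107 tilt [ 0.0098 -0.0001 -1.    ] F [-0.9673 -0.3747 -0.2667] gap 0.08554786798875955 t 17.9667
tool delta [-0.0001 -0.0001 -0.0009] turn units -0.03217495454578625
```

View pics/w12.png

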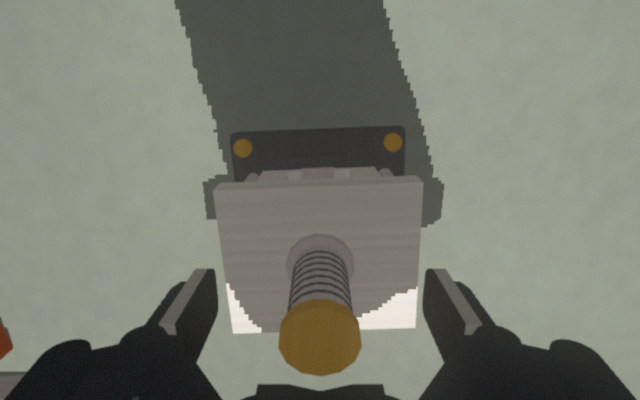

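The fingers are fully open and clear, and the holder stands in the stand with its cap at (320,337). I'll retreat straight up.

move_arm:
  increments:
    - [0,0,-0.02,0,1]
    - [0,0,-0.05,0,1]
    - [0,0,-0.09,0,1]
    - [0,0,-0.13,0,1]
    - [-0.02,0,-0.16,0,1]
    - [-0.06,0,-0.16,0,1]
    - [-0.09,0,-0.16,0,1]
    - [-0.09,0,-0.16,0,1]
    - [-0.09,0,-0.16,0,1]

```text
clock: 18.77
eef_pos: [0.6407, 0.2334, 0.2303]
ee_rot: [0.005, 0.002, 1.0, -0.001]
wrist_force: [-0.3, -0.6, -0.6]
finger_gap: 0.0856
```

```bash
python3 - <<'E'
from h import *
P=pose();delta([.5515,.2342,.071],180)
w=snap('wrist','w13.png');s=snap('side','s13.png')
A=cv2.resize(w[60:260,230:410,::-1],(414,460),interpolation=2);B=cv2.resize(s[80:200,180:280,::-1],(383,460),interpolation=2)
V=np.hstack([A,B]);cv2.imwrite('pics/c13.png',V)
# expected flange/cap outlines if home
for z,r in [(.066,.016),(.115,.014)]:
    print(z,[wproj([.552+a*r,.2345+b*r,z],P).round(1).tolist() for a,b in[(0,0),(-1,0),(1,0),(0,-1),(0,1)]],proj('side',[.552,.2345,z]))
E
```

```text
pos [0.6407 0.2334 0.2303] xaxis deg 179.7665591620731 tilt [ 0.0095 -0.0011 -1.    ] F [-0.3231 -0.6331 -0.6281] gap 0.08557917184989157 t 18.7667
tool delta [0.0907 0.0006 0.1584] turn units -0.04668816758538128
0.066 [[320.9, 69.2], [320.9, 47.7], [321.0, 90.0], [301.0, 69.3], [340.8, 69.1]] [[232.1062 145.29  ]]
0.115 [[321.0, 67.8], [321.0, 45.3], [321.1, 89.5], [300.3, 67.9], [341.8, 67.7]] [[227.9654 125.0439]]
```

View pics/c13.png

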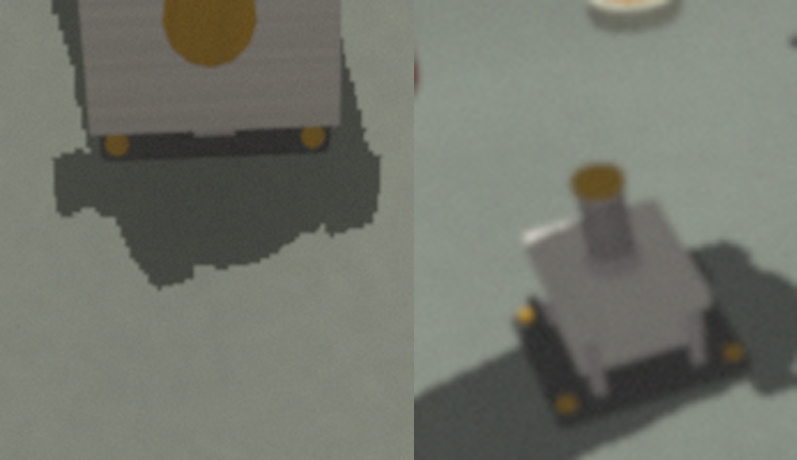

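```bash
python3 - <<'E'
from h import *
print(proj('side',[[.552,.2345,.062],[.552,.2345,.115],[.552,.2345,.117]]))
s=cv2.imread('pics/s13.png')
h=cv2.cvtColor(s[110:140,215:245],cv2.COLOR_BGR2HSV)
m=((h[...,0]>17)&(h[...,0]<32)&(h[...,1]>110)).astype(np.uint8)
n,l,st,c=cv2.connectedComponentsWithStats(m);i=1+np.argmax(st[1:,4]);print(st[i],c[i]+[215,110])
cv2.imwrite('pics/c13b.png',np.minimum(255,cv2.resize(s[115:185,195:275],(686,600),interpolation=cv2.INTER_CUBIC).astype(float)*1.7).astype(np.uint8))
E
```

```text
[[232.4295 146.8708]
 [227.9654 125.0439]
 [227.789  124.1813]]
[ 7 14 12  8 77] [227.4935 127.2468]
```

View pics/c13b.png

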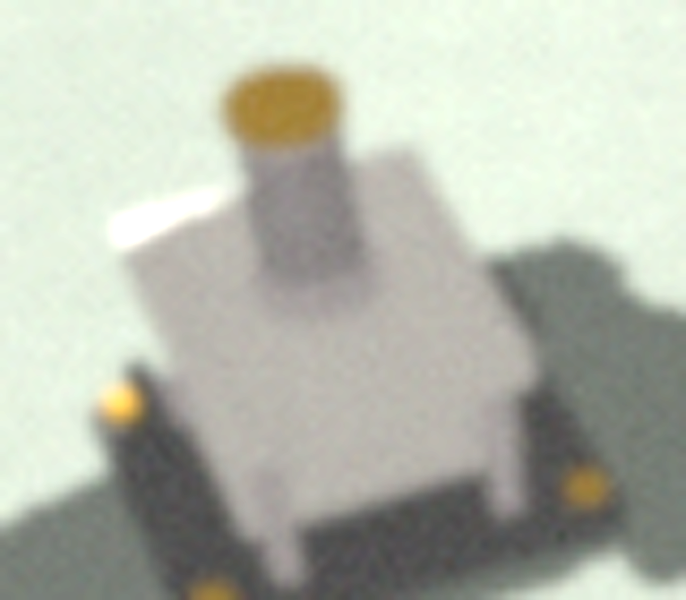

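The cap is at (227.5,127.2), against a home prediction of (228.0,125.0) and the known offset of this camera; a lifted cap would sit higher in the image. That is consistent with fully home, and the flange lies on the carriage.

```bash
python3 -c "
from plant import ctrl
print(ctrl.hand_in())"
```

```text
the job is handed in; nothing more can be done
None
```

I moved the holder from the rest block into the stand's socket, proved it is caught, set it back down home and let go. The job was handed in at about 19 s.

- **Pressing in:** I pushed it home with at most about 19 N, net of the holder's weight. The flange met the carriage with the TCP at about 0.0708 m, where it was expected. From there only the carriage spring gave. I did not see the click itself in the force readings; the pull test is what shows the catch.
- **Pull test:** After roughly 1–2 mm of free play the jaws held. I held the pull for about 1.5 s at 11.9–12.4 N net of the holder's weight. The raw wrist readings averaged −13.5 to −13.9 N with the weight included, and the highest single noisy one was 15.0 N. The pull crept up slightly during the hold.
- **Setting down:** I eased it back with about 7 N of push, at the same seating height as before. Then I opened the fingers fully and backed away, touching nothing.
- **Last checks:** In the side picture the cap sits about 2 pixels below where a seated holder should show. About 1 pixel of that matches this camera's offset at the mouth, and a lifted holder would show higher, so it looks fully home. The x estimates for the mouth from the different cameras disagreed by up to 3–4 mm; the nose still went in without noticeable force. I planned the path clear of the wax, jar and hammer but did not check them again at the end.

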